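# Stage a board carrier in the third bay

### The arm

A 6-joint arm with a two-finger parallel gripper is mounted at the origin on a cart in front of the work surface, level with it; the furniture and walls round the work are solid. World frame = base frame: x ahead of the robot, y to its left, z up, the work surface at z = 0. Lengths are in m, angles in rad, forces in N, time in s.
With the tool pointing down it reaches from about 0.3 to 0.875 m from the base axis. Payload 6.4 kg.
Tool frame: the origin (TCP) lies midway between the tips of the shut fingers; the grasp point (between the pads) lies 19 mm behind it; z points along the fingers, y is the line along which they close (so a half turn about z gives the same grasp; the last joint's range is limited). The gripper opens to 85 mm and grips with 20 to 120 N. Pads are 22 mm wide; open, the fingers measure 114 mm over their backs; the gripper's body (76 mm by 85 mm) begins 54 mm behind the grasp point. The pads swing forward as they close: fully open they stand 13 mm farther back than shut.
Start: joints at [0.907, 0.181, 1.607, -0, 1.354, -0.206], TCP at [0.254, 0.516, 0.231] pointing down, gripper open.
Joint ranges: [-2.99, 2.99], [-0.89, 2.07], [0.3, 2.58], [-1.14, 4.28], [0, 2.63], [-3.12, 3.12]. Speed limits (rad/s): [2.57, 2.57, 3.01, 3.14, 3.14, 3.14].

### API

Orientations are given as a unit quaternion [w, x, y, z].
In Python, from bench import ctrl gives the robot as it stands.
- The arm moves only by the tool drive_tool, never from a script. Its argument "plan" is a list that holds one entry, the list of rows, each a list of 4 numbers: the shift along the tool's x, y, z scaled (see below), then the turn about the tool's z scaled (see below). In form: [[[x, y, z, roll], ...]]. A call has 1 to 12 rows; each row is the pose to reach, as a shift and turn from the pose commanded when the call began, along the tool's axes at that moment, turning the shorter way round; what a row does not reach only later rows make up. The controller multiplies each number of a shift by 400 mm and each number of a turn by 180 degrees. A row lasts 1/12 s, in which the tool goes at most 41.7 mm and 7.16 degrees, less where a joint would pass 70% of its speed; a pose out of reach is approached as far as the arm can. A call with a number of a shift or a turn outside -1 to 1 is refused whole. A call with a gripper value outside its range is refused whole. "jaw" is the closure, from 0 (fully open) to 1 (shut), set as the call begins (left out, the last holds). The fingers move at their own pace and stop on an object; the grip force is fixed at half the most. Time passes only in rows, so rows that repeat a pose let the fingers close. It gives the time, the measured TCP pose, the force, the opening and the grip force at its end, in the units of the state.
- ctrl.get_obs(): the state, without advancing time (a new reading comes with each control period).
- ctrl.camera(name): name is "side" or "top" or "wrist"; returns (picture, depth): 420x560x3 uint8, red, green, blue; 420x560 float32, m along the optical axis (not along the pixel's ray), 0 where there is no reading.
- ctrl.camera_info(name): a dict with "camera_matrix" (3x3 intrinsics, pixels), "R" (3x3) and "t" (3): a world point X has camera coordinates R X + t; the wrist camera has in their place "T_tool_cam" (4x4, takes a point from camera to tool coordinates, whose origin is the TCP and whose axes are the flange's). Camera axes: x right, y down, z forward; pixel columns grow to the right and rows downward; lengths in m; the calibration is good to about 2 mm. A picture is of the moment at which its call begins: read the wrist's pose just before it. camera_info takes no time and is no camera call.
- ctrl.hand_in(): hands the job in; it is judged then, once.
The state is a dict: "time_s": time; "q": joint angles; "dq": joint speeds; "joint_efforts": joint torques, N m; "eef_pos": TCP position; "eef_rot": TCP orientation; "wrist_force": force on the tool from outside, world axes, zero at the start; "torque": the same for the moment, N m; "opening": opening from 0.0 (shut) to 1.0 (fully open); "grasp_force": force on a finger pad.
Only numpy, scipy, OpenCV 4.12 (cv2) and the standard library are available. Lean on these libraries where they do the work, as an engineer would, in place of code of your own. Each camera call takes 0.05 s, during which the arm holds its last target. There are 200 camera calls.

### The job

A board carrier stands at the loading end of the low staging rack on the desk. With your fingertips slide it along the lane, counting the bays from the loading end (parked carriers count too), and push it gently into the third bay until it is fully home at the back stop and the spring catch has come up behind it. Never squeeze it between the fingers or lift it off the rack, and leave the two parked carriers, the jar, the glue stick and the pen undisturbed.

Things in the scene. Friction and masses are not known exactly. Their poses are not given: they have to be found in the camera images.
- rack: Low staging rack fixed to the desk: grey metal plate, black rails; 170 by 372 mm. Origin: middle of its footprint, on the desk. Axes: +x from the lane into the bays (away from the robot), +y along the lane to the loading end (robot's left), yaw within 0.15 rad. Rack frame, mm: sliding floor z 8; rails and dividers up to z 18; front rail x -85 to -77, y -186 to 186; back stop face x 77, top z 24.
- pad (a point): Middle of the loading pad, on the floor and the lane's centre line: rack x -47, y 141, z 8 mm. The lane is 60 mm wide (rack x -77 to -17) and runs from the pad's end stop (y 180) past all bays to another at y -180. On the pad (y over 102) a rail also stands on its far side; the desk behind that is bare but for the jar.
- bay_1 (a point): Middle of the mouth of the first bay, nearest the loading end: rack x -17, y 70, z 8 mm. Five equal bays follow at 56 mm pitch towards rack -y (y 70, 14, -42, -98, -154). Each is 48 mm wide between 8 mm dividers with round noses and 94 mm deep, to the back stop (x 77). Bays 2 and 5 hold parked carriers.
- carrier: Carrier to be staged: grey block 56 (x) by 44 (y) by 28 mm high, 0.17 to 0.35 kg, with a circuit board on top (up to 44 mm high). Starts on the loading pad, axes about parallel to the rack's. Origin: centre of its underside. Its flat sides stand 18 mm above the rails; it slides at 1 to 3 N (limit 38 N) and stays where left. Home in a bay, its origin is at rack x 49 mm.
- catch_3 (a joint): Spring catch of the third bay, rad: 0 up, about 0.17 pressed flat by a carrier over it. Every bay has one: a steel tongue 16 mm wide in the floor on the bay's centre line, hinged at rack x -15, its free end 6 mm above the floor at x 18 mm. A carrier pushed in presses it down (under 1 N); it springs up behind the carrier's near face, 3 mm clear when home.
- parked_board: Parked carrier of the same size with a board (row of small metal cans), home in bay 2 or 5; leave it alone. Origin: centre of its underside.
- parked_empty: Parked carrier of the same size with an empty nest, home in bay 5 or 2; leave it alone. Origin: centre of its underside.
- small_jar: Brown jar with a white screw lid, 45 mm across, 52 mm high, on the desk behind the loading pad; leave it alone. Origin: centre of its underside.
- glue_stick: Glue stick standing on the desk behind the rack, 27 mm across, 92 mm high; leave it alone. Origin: centre of its underside.
- ball_pen: Black ball pen, 134 mm long and 9 mm thick, lying on the desk in front of the rack; leave it alone. Origin: its middle, on the desk.
Not all that is in view belongs to the job. Leave any yellow look-alike of the carrier alone.

How it is judged:
On the way:
1. the carrier has been slid along the lane to the mouth of the third bay and lies there on the floor of the rack, not yet in the bay (y of carrier in the frame of rack between -0.048 and -0.036 m and x of carrier in the frame of rack between -0.053 and -0.03 m and z of carrier in the frame of rack below 0.011 m), for 0.05 s.
At the end, for the whole second after the job is handed in: The carrier lies flat and at rest in the third bay, square in it, within 4 mm of the back stop, with the bay's spring catch up behind it (below 0.03 rad) (x of carrier in the frame of rack between 0.045 and 0.052 m and y of carrier in the frame of rack between -0.046 and -0.038 m and z of carrier in the frame of rack below 0.01 m and angle between the x axis of carrier and the x axis of rack, either way round below 0.1 rad and angle between carrier's own z axis and vertical below 0.05 rad and value of joint catch_3 below 0.03 rad and linear speed of carrier below 0.01 m/s); the robot touches nothing.
It fails at once if the carrier is lifted off the rack's floor or tipped (z of carrier in the frame of rack above 0.015 m or angle between carrier's own z axis and vertical above 0.3 rad).
It fails at once if a parked carrier is shifted by more than 5 mm (distance of any of parked_board, parked_empty from where it was at the start of the episode above 0.005 m).
It fails at once if the jar, the glue stick or the pen is shifted by more than 10 mm or the jar or glue stick tipped (distance of any of small_jar, glue_stick, ball_pen from where it was at the start of the episode above 0.01 m or angle between any of small_jar, glue_stick's own z axis and vertical above 0.3 rad).
It fails at once if the carrier is squeezed or pushed with over 38 N (contact force between the fingers and carrier above 38 N).
It also fails if it takes over 48 s, if anything falls off the work surface, if the arm or the gripper's body presses on something with over 40 N, if the wrist force passes 120 N, or if a joint passes its speed limit or range.

## Working session

There is one attempt and no reset: what is moved stays moved. The work goes in short steps, Python scripts to look and compute and a tool call to move; the robot and the scene stay as the last step left them, time stands still between calls to the robot, and variables do not carry over. Pictures are saved under pics/ and viewed, at most 12 in all, crops included, and the job is handed in when it is done.

Besides the shell and the picture viewer there is one more tool, called after "Request:" by a JSON object that holds its "op" and its "data". drive_tool: Moves the arm, as the interface text tells. Its arguments: {"type":"object","properties":{"plan":{"type":"array"},"jaw":{"type":"number"}},"required":["plan"]}

```bash
mkdir -p pics; ls; python3 - <<'E'
from bench import ctrl
import cv2,numpy as np
o=ctrl.get_obs();print({k:np.round(v,4).tolist() for k,v in o.items()})
for n in ("top","side"):
    p,d=ctrl.camera(n);cv2.imwrite(f"pics/{n}0.png",p[:,:,::-1]);np.savez(f"pics/{n}0.npz",p=p,d=d)
    print(n,{k:np.round(v,4).tolist() for k,v in ctrl.camera_info(n).items()})
print(ctrl.camera_info("wrist"))
E
```

```text
pics
{'time_s': 0.0, 'q': [0.9067, 0.1815, 1.608, 0.0, 1.3538, -0.2063], 'dq': [-0.0016, -0.0002, 0.0005, -0.0011, -0.0008, -0.0017], 'joint_efforts': [-0.0003, -44.4882, -35.1332, -0.0002, 0.009, -0.0], 'eef_pos': [0.2538, 0.5154, 0.2304], 'eef_rot': [-0.0004, 0.2269, 0.9739, -0.0008], 'wrist_force': [0.1436, 0.6644, -0.8282], 'torque': [0.0378, -0.0512, 0.0191], 'grasp_force': 0.0, 'opening': 1.0007}
top {'camera_matrix': [[467.4922, 0.0, 279.9028], [0.0, 467.4922, 209.2475], [0.0, 0.0, 1.0]], 'R': [[-0.0085, -0.9999, 0.009], [-0.9939, 0.0075, -0.1098], [0.1098, -0.0099, -0.9939]], 't': [0.0804, 0.5805, 0.9768]}
side {'camera_matrix': [[541.3811, 0.0, 272.0551], [0.0, 541.3811, 216.8414], [0.0, 0.0, 1.0]], 'R': [[0.8099, -0.5866, 0.0047], [-0.3829, -0.5346, -0.7534], [0.4444, 0.6084, -0.6576]], 't': [-0.4151, 0.2925, 0.7363]}
{'camera_matrix': array([[300.66664028,   0.        , 280.47560002],
       [  0.        , 300.66664028, 208.6998811 ],
       [  0.        ,   0.        ,   1.        ]]), 'T_tool_cam': array([[-8.09624817e-04, -9.64409426e-01, -2.64412187e-01,
         6.76107845e-02],
       [ 9.99999636e-01, -7.09164691e-04, -4.75391890e-04,
         2.96425242e-04],
       [ 2.70960633e-04, -2.64412475e-01,  9.64409648e-01,
        -1.42170383e-01],
       [ 0.00000000e+00,  0.00000000e+00,  0.00000000e+00,
         1.00000000e+00]])}
```

View pics/top0.png

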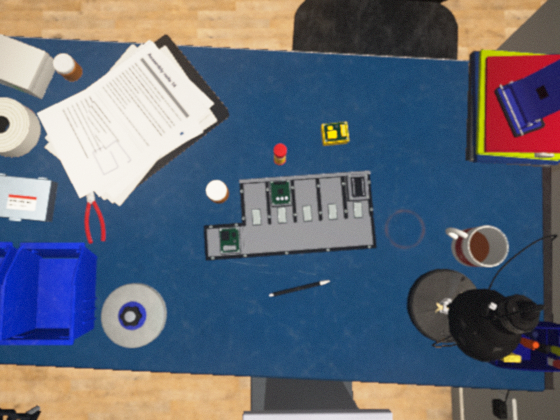

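View pics/side0.png

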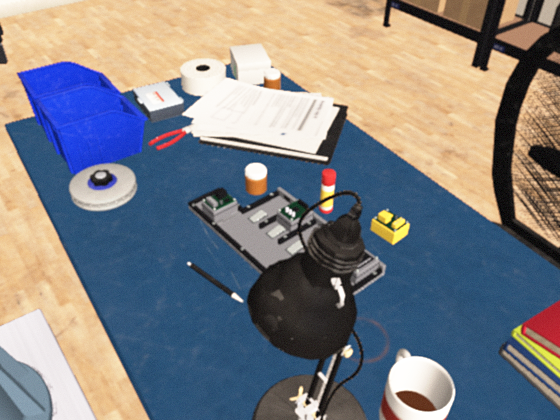

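The top view shows the rack from (205,225) to (375,255). Block candidates:
- (230,239): green-board carrier on the loading pad.
- (280,193): parked carrier in bay 2, with the row of cans.
- (357,187): parked empty carrier in bay 5.
- (335,133): yellow look-alike on the desk.

The one at (230,239) fits, since it stands on the pad at the loading end (robot's left). Next I measure from two views and make the confirming crop.

```bash
cat > h.py <<'E'
import numpy as np,cv2
from bench import ctrl
from scipy.spatial.transform import Rotation as Rn
def cam(n,o=None):
    c=ctrl.camera_info(n);K=c["camera_matrix"]
    if n=="wrist":
        q=o["eef_rot"];T=np.eye(4);T[:3,:3]=Rn.from_quat([q[1],q[2],q[3],q[0]]).as_matrix();T[:3,3]=o["eef_pos"]
        T=T@c["T_tool_cam"];return K,T[:3,:3],T[:3,3]
    R=np.array(c["R"]);return K,R.T,-R.T@np.array(c["t"])
def ray(C,uv,z):   # pixels -> world points on plane z
    K,R,p=C;uv=np.atleast_2d(uv).astype(float)
    d=np.c_[uv,np.ones(len(uv))]@np.linalg.inv(K).T@R.T
    return p+d*((z-p[2])/d[:,2])[:,None]
def pts(C,uv,z):   # with optical-axis depth
    K,R,p=C;uv=np.atleast_2d(uv).astype(float)
    return p+(np.c_[uv,np.ones(len(uv))]@np.linalg.inv(K).T*np.ravel(z)[:,None])@R.T
def proj(C,X):
    K,R,p=C;c=(np.atleast_2d(X)-p)@R@K.T;return c[:,:2]/c[:,2:]
E
python3 - <<'E'
from h import *
f=np.load("pics/top0.npz");p,d=f["p"],f["d"];C=cam("top")
hsv=cv2.cvtColor(p,cv2.COLOR_RGB2HSV)
m=(~((hsv[...,0]>95)&(hsv[...,0]<120)&(hsv[...,1]>110))).astype(np.uint8)
n,l,s,c=cv2.connectedComponentsWithStats(m)
k=l[245,300];print("rack comp",s[k])
cn=max(cv2.findContours((l==k).astype(np.uint8),0,cv2.CHAIN_APPROX_NONE)[0],key=cv2.contourArea)
q=cv2.approxPolyDP(cn,4,True)[:,0];W=ray(C,q,.018)
for a,b in zip(q,W):print(a,b.round(4))
r=cv2.minAreaRect(ray(C,cn[:,0],.018)[:,:2].astype(np.float32)*1000);print("minrect",r)
v,u=np.mgrid[:420,:560]
P=pts(C,np.c_[u.ravel(),v.ravel()],d.ravel()).reshape(420,560,3)
for nm,(x,y) in dict(carrier=(230,239),pb=(280,193),pe=(357,187),jar=(217,190),glue=(280,150),pen=(300,288),floor=(300,236),desk=(300,270)).items():print(nm,P[y,x].round(3))
i=cv2.resize(p[160:270,195:385,::-1],None,fx=4.2,fy=4.2,interpolation=2);cv2.imwrite("pics/crop.png",i)
E
```

```text
rack comp [  204   170   172    90 11563]
[370 171] [ 0.6661 -0.1242  0.018 ]
[239 179] [0.6502 0.165  0.018 ]
[242 222] [0.5553 0.1584 0.018 ]
[205 226] [0.5472 0.2388 0.018 ]
[206 258] [0.4779 0.236  0.018 ]
[374 247] [ 0.4986 -0.128   0.018 ]
minrect ((571.656982421875, 56.49992370605469), (172.8494110107422, 372.38580322265625), 3.513075590133667)
carrier [0.517 0.182 0.04 ]
pb [0.615 0.075 0.042]
pe [ 0.628 -0.091  0.036]
jar [0.62  0.209 0.055]
glue [0.697 0.075 0.092]
pen [0.412 0.034 0.011]
floor [0.524 0.032 0.01 ]
desk [0.45  0.033 0.004]
```

View pics/crop.png

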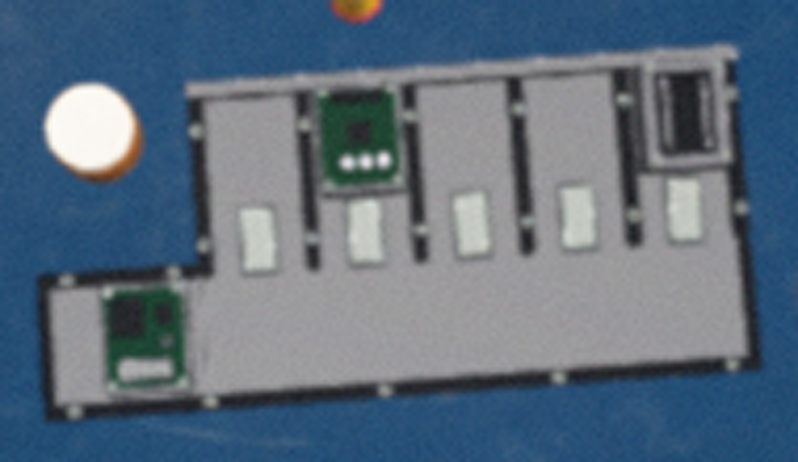

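The crop confirms it: green board on the pad (crop 145,340), with bays 2 and 5 occupied and bay 3 free (third slot, catch at 472,225). I shut the fingers, square the tool to the rack and move in for a close look.

Request:
{"op": "drive_tool", "data": {"plan": [[[-0.55, -0.3, 0.1, -0.164], [-0.55, -0.3, 0.1, -0.164], [-0.55, -0.3, 0.1, -0.164], [-0.55, -0.3, 0.1, -0.164], [-0.55, -0.3, 0.1, -0.164], [-0.55, -0.3, 0.1, -0.164], [-0.55, -0.3, 0.1, -0.164], [-0.55, -0.3, 0.1, -0.164], [-0.55, -0.3, 0.1, -0.164]]], "jaw": 1}}

```text
time_s: 0.85
eef_pos: [0.3986, 0.3101, 0.1908]
eef_rot: [-0.001, -0.027, 1.0, -0.0]
wrist_force: [0.1, -0.4, 0.5]
opening: -0.001
grasp_force: 0.0
```

Request:
{"op": "drive_tool", "data": {"plan": [[[-0.3, -0.5, 0.05, 0], [-0.3, -0.5, 0.05, 0], [-0.3, -0.5, 0.05, 0], [-0.3, -0.5, 0.05, 0], [-0.3, -0.5, 0.05, 0], [-0.3, -0.5, 0.05, 0], [-0.3, -0.5, 0.05, 0]]]}}

```text
time_s: 1.43
eef_pos: [0.532, 0.1156, 0.1711]
eef_rot: [0.001, -0.027, 1.0, -0.001]
wrist_force: [0.4, -0.1, 0.6]
opening: 0.003
grasp_force: 0.0
```

```bash
python3 - <<'E'
from h import *
o=ctrl.get_obs();print(o["eef_pos"])
p,d=ctrl.camera("wrist");cv2.imwrite("pics/w1.png",p[:,:,::-1]);np.savez("pics/w1.npz",p=p,d=d)
C=cam("wrist",o)
import pickle;pickle.dump(C,open("w1.pkl","wb"))
v,u=np.mgrid[:420,:560];P=pts(C,np.c_[u.ravel(),v.ravel()],d.ravel()).reshape(420,560,3)
np.save("pics/w1P.npy",P)
# rough rack frame
yaw=.0595;X=np.array([np.cos(yaw),np.sin(yaw)]);Y=np.array([-X[1],X[0]]);c=np.array([.5717,.0565])
Q=np.stack([(P[...,:2]-c)@X,(P[...,:2]-c)@Y],-1)
# back stop / rails tops by depth; carrier by height
def box(n,x0,x1,y0,y1,z0,z1):
    m=(d>0)&(Q[...,0]>x0)&(Q[...,0]<x1)&(Q[...,1]>y0)&(Q[...,1]<y1)&(P[...,2]>z0)&(P[...,2]<z1)
    q=Q[m];print(n,m.sum(),"med z",np.median(P[m][:,2]).round(4),"x",np.percentile(q[:,0],[1,50,99]).round(4),"y",np.percentile(q[:,1],[1,50,99]).round(4));return m
box("carrier block top",-.09,0,.09,.19,.03,.046)
box("floor",-.07,-.02,-.15,.08,-.01,.03)
box("desk",-.2,-.12,-.15,.15,-.02,.02)
box("pb",0.01,.09,-.02,.045,.03,.06)
box("backstop",.06,.1,-.12,-.02,.019,.03)
E
```

```text
[0.5319722  0.11562044 0.17113731]
carrier block top 2098 med z 0.0372 x [-0.0758 -0.0521 -0.0216] y [0.1096 0.126  0.1528]
floor 10596 med z 0.0075 x [-0.0696 -0.0458 -0.0205] y [-0.1478 -0.0345  0.0778]
desk 28531 med z -0.0004 x [-0.1992 -0.1619 -0.1209] y [-0.147   0.0005  0.147 ]
pb 1253 med z 0.0374 x [0.0185 0.0319 0.0596] y [-0.0045  0.0123  0.034 ]
backstop 425 med z 0.023 x [0.0754 0.0781 0.0839] y [-0.1196 -0.0929 -0.06  ]
```

View pics/w1.png

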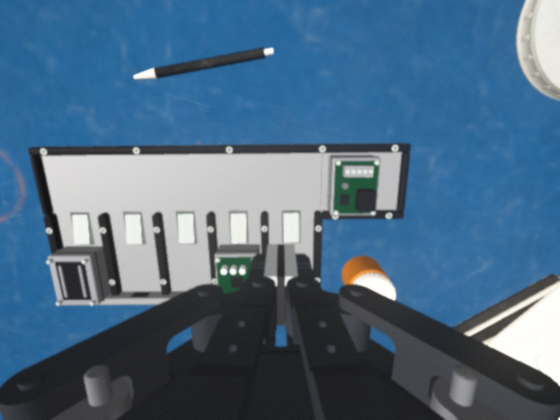

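The wrist view is upside down, with the robot side at the top. The carrier is at (355,187), the front rail along v≈148 from u=35 to 410, and the catches along v≈228. The third bay counted from the loading end (right) has its catch at (186,228), and that bay is free. I refine the rack frame from these features.

```bash
python3 - <<'E'
from h import *
import pickle
C=pickle.load(open("w1.pkl","rb"));p=np.load("pics/w1.npz")["p"]
hsv=cv2.cvtColor(p,cv2.COLOR_RGB2HSV);V=hsv[...,2].astype(float)
blue=((hsv[...,0]>95)&(hsv[...,0]<120)&(hsv[...,1]>110))
# front rail outer edge, per column first non-blue row after v=120
us=np.arange(50,395);vs=np.array([120+np.argmax(~blue[120:175,u]) for u in us])-.5
W=ray(C,np.c_[us,vs],.018);k=np.polyfit(W[:,1],W[:,0],1)
for _ in range(3):
    r=W[:,0]-np.polyval(k,W[:,1]);g=abs(r)<.0015;k=np.polyfit(W[g,1],W[g,0],1)
yaw=-np.arctan(k[0]);print("yaw",yaw,"rms",r[g].std())
X=np.array([np.cos(yaw),np.sin(yaw)]);Y=np.array([-X[1],X[0]])
xf=(W[g,:2]@X).mean()
vs=np.arange(160,205);L=[];
uR=np.array([440-np.argmax(~blue[v,440:380:-1]) for v in vs])+.5
uL=np.array([20+np.argmax(~blue[v,20:70]) for v in vs])-.5
yR=np.median(ray(C,np.c_[uR,vs],.018)[:,:2]@Y);yL=np.median(ray(C,np.c_[uL,vs],.018)[:,:2]@Y)
print("length",yR-yL,"(0.372)");yc=(yR+yL)/2;xc=xf+.085
c=xc*X+yc*Y;print("rack centre",c)
# catches: bright, low sat
m=((hsv[...,2]>185)&(hsv[...,1]<50)).astype(np.uint8);m[:205]=0;m[248:]=0
n,l,s,ce=cv2.connectedComponentsWithStats(m)
f=lambda uv,z:np.c_[(ray(C,uv,z)[:,:2]-c)@X,(ray(C,uv,z)[:,:2]-c)@Y]
for i in range(1,n):
    if s[i,4]>150:print("catch",ce[i].round(1),f(ce[i],.011)[0].round(4))
# carrier block top: green board and outer block
g=((hsv[...,0]>40)&(hsv[...,0]<95)&(hsv[...,1]>80)).astype(np.uint8);g[:,:325]=0;g[:140]=0;g[225:]=0;g[:,395:]=0
cn=max(cv2.findContours(g,0,cv2.CHAIN_APPROX_NONE)[0],key=cv2.contourArea)
b=f(cn[:,0],.040);print("board rect",cv2.minAreaRect((b*1000).astype(np.float32)))
np.savez("rack.npz",c=c,yaw=yaw)
T=ctrl.get_obs()["eef_pos"][:2];print("tcp rack",(T-c)@X,(T-c)@Y)
# same from top view
C2=cam("top");t=np.load("pics/top0.npz")["p"];h2=cv2.cvtColor(t,cv2.COLOR_RGB2HSV)
g=((h2[...,0]>40)&(h2[...,0]<95)&(h2[...,1]>80)).astype(np.uint8);g[:,:210]=0;g[:,250:]=0;g[:215]=0;g[265:]=0
cn=max(cv2.findContours(g,0,cv2.CHAIN_APPROX_NONE)[0],key=cv2.contourArea)
w=ray(C2,cn[:,0],.040)[:,:2]-c;print("top board",cv2.minAreaRect((np.c_[w@X,w@Y]*1000).astype(np.float32)))
i=cv2.resize(p[140:235,310:420,::-1],None,fx=6,fy=6,interpolation=2);cv2.imwrite("pics/w1c.png",i)
E
```

```text
yaw 0.06421930618449853 rms 0.0003455378907890293
length 0.384225640352284 (0.372)
rack centre [0.57056032 0.05084402]
catch [185.9 224.2] [-0.0027 -0.0329]
board rect ((-46.26311492919922, 136.6883087158203), (38.18996047973633, 47.00517654418945), 89.42334747314453)
tcp rack -0.03564104702544745 0.06917983451631501
top board ((-45.5264892578125, 135.6863555908203), (36.054534912109375, 44.731842041015625), 86.39473724365234)
```

View pics/w1c.png

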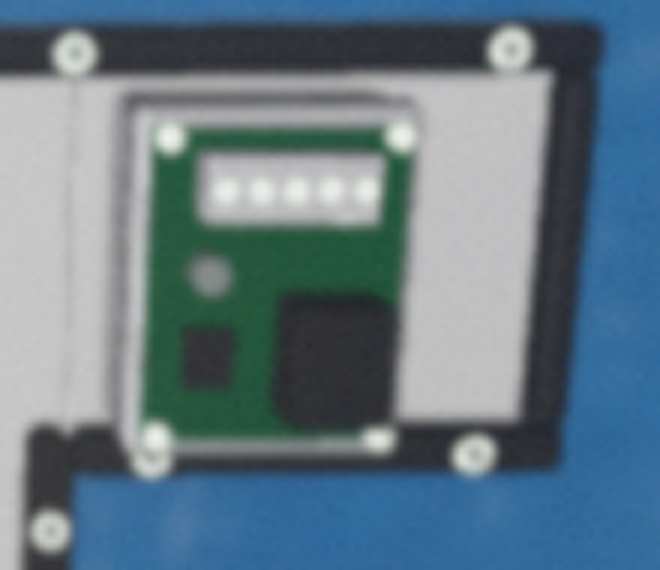

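The crop shows the carrier square on the pad, its board from (150,130) to (405,440). The far end of the length measurement was spoiled by a stain on the desk near u=20, so I check y with the dividers.

```bash
python3 - <<'E'
from h import *
import pickle
r=np.load("rack.npz");yaw=float(r["yaw"]);X=np.array([np.cos(yaw),np.sin(yaw)]);Y=np.array([-X[1],X[0]])
c=r["c"]+.006*Y
def dark(C,img,x,y0,y1,z=.018):
    ys=np.arange(y0,y1,.0005);W=np.c_[c+x*X+ys[:,None]*Y,np.full(len(ys),z)]
    uv=proj(C,W).astype(np.float32);s=cv2.remap(img,uv[:,:1],uv[:,1:],1)[:,0].max(-1)
    dk=s<95;e=np.flatnonzero(np.diff(dk.astype(int)));return (ys[e]*1000).round(1).tolist()
w=(pickle.load(open("w1.pkl","rb")),np.load("pics/w1.npz")["p"]);t=(cam("top"),np.load("pics/top0.npz")["p"])
for n,(C,im) in dict(w=w,t=t).items():
    for x in (.0,.005,.01):print(n,x,dark(C,im,x,-.2,.13))
    print(n,"lane",dark(C,im,-.06,-.2,-.17),dark(C,im,-.06,.165,.2))
np.savez("rack.npz",c=c,yaw=yaw);print(c)
T=ctrl.get_obs()["eef_pos"][:2];print("tcp rack",(T-c)@X,(T-c)@Y)
E
```

```text
w 0.0 [-176.0, -169.5, -120.5, -115.0, -64.0, -61.0, -8.0, -7.0]
w 0.005 [-182.5, -169.5, -126.5, -115.5, -70.0, -61.0, -14.5, -7.0, 41.0, 47.0, 95.5, 103.0]
w 0.01 [-183.0, -169.5, -126.5, -115.0, -70.5, -61.0, -15.0, -7.0, 41.0, 47.0, 95.5, 103.0]
w lane [-182.5, -172.0] [179.0, 186.5]
t 0.0 [-177.5, -176.5]
t 0.005 [-186.0, -176.0, -128.0, -120.5, -72.0, -65.0, -15.5, -9.5, 40.0, 45.5, 96.0, 104.0]
t 0.01 [-186.0, -176.0, -128.5, -120.0, -73.0, -64.5, -16.5, -9.5, 39.0, 46.5, 95.5, 103.5]
t lane [-186.0, -178.5] [180.5, 188.0]
[0.57017526 0.05683166]
tcp rack -0.0356410470254475 0.06317983451631501
```

Request:
{"op": "drive_tool", "data": {"plan": [[[0.0315, 0.297, 0, -0.003], [0.0315, 0.297, 0, -0.003], [0.0315, 0.297, 0, -0.003], [0.0315, 0.297, 0.1, -0.003], [0.0315, 0.297, 0.2, -0.003], [0.0315, 0.297, 0.3, -0.003], [0.0315, 0.297, 0.34, -0.003], [0.0315, 0.297, 0.36, -0.003], [0.0315, 0.297, 0.37, -0.003], [0.0315, 0.297, 0.37, -0.003]]]}}

```text
time_s: 2.32
eef_pos: [0.51, 0.2373, 0.0236]
eef_rot: [0.0, -0.034, 0.999, 0.0]
wrist_force: [-0.2, -0.1, -0.4]
opening: 0.001
grasp_force: 0.0
```

```bash
cat >> h.py <<'E'
def rk(c=np.array([.5700,.0588]),yaw=.0642):
    X=np.array([np.cos(yaw),np.sin(yaw)]);return c,X,np.array([-X[1],X[0]])
def tcp():
    o=ctrl.get_obs();c,X,Y=rk();d=o["eef_pos"][:2]-c;f=o["wrist_force"]
    q=o["eef_rot"];R=Rn.from_quat([q[1],q[2],q[3],q[0]]).as_matrix()
    print("t",o["time_s"],"rack",(d@X).round(4),(d@Y).round(4),"z",o["eef_pos"][2].round(4),"toolyaw",np.arctan2(-R[1,0],-R[0,0]).round(4),"F",(f[:2]@X).round(2),(f[:2]@Y).round(2),f[2].round(2));return o
E
python3 - <<'E'
from h import *
o=tcp();p,d=ctrl.camera("wrist");cv2.imwrite("pics/w2.png",p[:,:,::-1])
E
```

```text
t 2.3167 rack -0.0484 0.1819 z 0.0236 toolyaw 0.0683 F -0.2 -0.06 -0.4
```

View pics/w2.png

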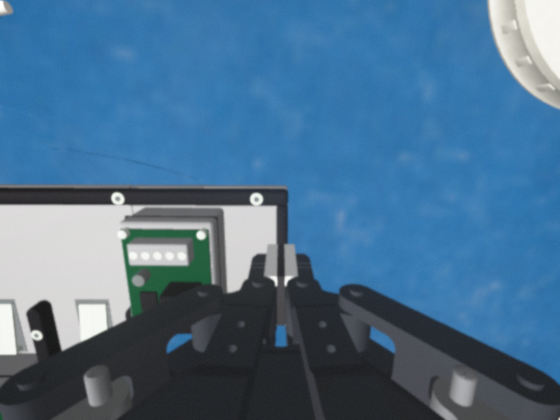

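The carrier's near side is at about u=215 and the shut fingers are at u=250–312, to its right, so there is a gap. I now push slowly along −y.

Request:
{"op": "drive_tool", "data": {"plan": [[[0, -0.01, 0, 0], [0, -0.02, 0, 0], [0, -0.0275, 0, 0], [0, -0.035, 0, 0], [0, -0.0425, 0, 0], [0, -0.05, 0, 0], [0, -0.0575, 0, 0], [0, -0.065, 0, 0], [0, -0.0725, 0, 0], [0, -0.08, 0, 0], [0, -0.0875, 0, 0], [0, -0.095, 0, 0]]]}}

```text
time_s: 3.37
eef_pos: [0.5128, 0.1978, 0.0232]
eef_rot: [-0.0, -0.033, 0.999, 0.0]
wrist_force: [0.1, 2.0, 1.7]
opening: 0.002
grasp_force: 1.5
```

Request:
{"op": "drive_tool", "data": {"plan": [[[0, -0.01, 0, 0], [0, -0.02, 0, 0], [0, -0.03, 0, 0], [0, -0.04, 0, 0], [0, -0.05, 0, 0], [0, -0.06, 0, 0], [0, -0.07, 0, 0], [0, -0.08, 0, 0], [0, -0.09, 0, 0], [0, -0.1, 0, 0], [0, -0.105, 0, 0], [0, -0.105, 0, 0]]]}}

```text
time_s: 4.37
eef_pos: [0.5156, 0.1555, 0.0232]
eef_rot: [-0.0, -0.033, 0.999, -0.0]
wrist_force: [0.3, 0.2, 0.1]
opening: -0.002
grasp_force: 0.0
```

```bash
python3 - <<'E'
from h import *
o=tcp();p,d=ctrl.camera("wrist");cv2.imwrite("pics/w3.png",p[:,:,::-1])
C=cam("wrist",o);h=cv2.cvtColor(p,cv2.COLOR_RGB2HSV);c,X,Y=rk()
g=((h[...,0]>40)&(h[...,0]<95)&(h[...,1]>80)).astype(np.uint8)
for k in cv2.findContours(g,0,cv2.CHAIN_APPROX_NONE)[0]:
    if cv2.contourArea(k)>500:
        w=ray(C,k[:,0],.040)[:,:2]-c;w=np.c_[w@X,w@Y]*1000;print(k[:,0].min(0),k[:,0].max(0),w.min(0).round(1),w.max(0).round(1))
E
```

```text
t 4.3667 rack -0.0481 0.1 z 0.0232 toolyaw 0.0664 F 0.33 0.16 0.06
[160 230] [247 299] [-71.3  46.4] [-36.9  85.1]
```

View pics/w3.png

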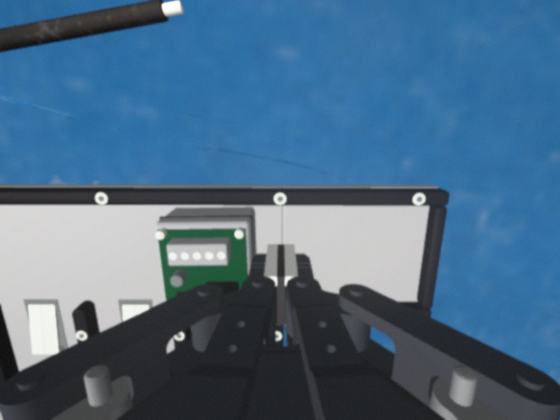

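Contact was about 2 N and the carrier slid square; its board now sits at u=160–247 with the fingers still beside it. I continue down the lane.

Request:
{"op": "drive_tool", "data": {"plan": [[[0, -0.01, 0, 0], [0, -0.025, 0, 0], [0, -0.04, 0, 0], [0, -0.06, 0, 0], [0, -0.08, 0, 0], [0, -0.1, 0, 0], [0, -0.12, 0, 0], [0, -0.14, 0, 0], [0, -0.16, 0, 0], [0, -0.175, 0, 0], [0, -0.19, 0, 0], [0, -0.2, 0, 0]]]}}

```text
time_s: 5.42
eef_pos: [0.5211, 0.0756, 0.0233]
eef_rot: [0.0, -0.033, 0.999, -0.0]
wrist_force: [-1.2, 1.6, -0.6]
opening: 0.002
grasp_force: 0.8
```

Request:
{"op": "drive_tool", "data": {"plan": [[[0, -0.01, 0, 0], [0, -0.02, 0, 0], [0, -0.03, 0, 0], [0, -0.038, 0, 0], [0, -0.045, 0, 0], [0, -0.05, 0, 0], [0, -0.05, 0, 0]]]}}

```text
time_s: 6.0
eef_pos: [0.5224, 0.056, 0.0233]
eef_rot: [-0.0, -0.033, 0.999, -0.0]
wrist_force: [-0.5, 0.4, 0.4]
opening: 0.001
grasp_force: 0.0
```

```bash
cat > see.py <<'E'
from h import *
import sys
o=tcp();c,X,Y=rk()
for n in ("wrist","top"):
    p,d=ctrl.camera(n);cv2.imwrite(f"pics/{sys.argv[1]}_{n}.png",p[:,:,::-1]);C=cam(n,o);h=cv2.cvtColor(p,cv2.COLOR_RGB2HSV)
    g=((h[...,0]>40)&(h[...,0]<95)&(h[...,1]>80)).astype(np.uint8)
    for k in cv2.findContours(g,0,cv2.CHAIN_APPROX_NONE)[0]:
        w=ray(C,k[:,0],.040)[:,:2]-c;w=np.c_[w@X,w@Y]*1000
        if cv2.contourArea(k)>80 and abs(w).max()<200:print(n,k[:,0].min(0),k[:,0].max(0),"min",w.min(0).round(1),"max",w.max(0).round(1))
E
python3 see.py a
```

```text
t 6.0 rack -0.0477 0.0002 z 0.0233 toolyaw 0.0666 F -0.42 0.45 0.45
wrist [160 230] [247 299] min [-70.9 -53.3] max [-36.5 -14.6]
top [271 182] [288 196] min [38.5 -5.2] max [69.3 33. ]
```

View pics/a_wrist.png

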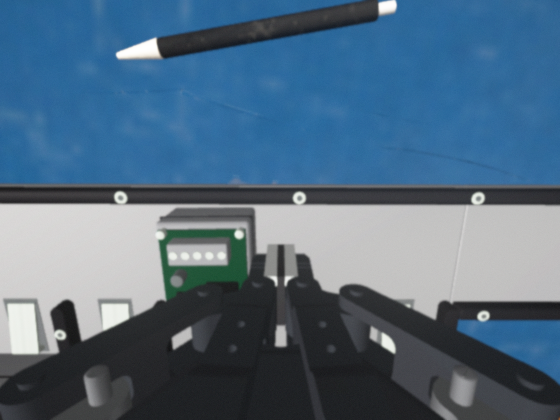

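The carrier is square in the lane, board centre about y −34. I push 6–7 mm more, back off, rise and look.

Request:
{"op": "drive_tool", "data": {"plan": [[[0, -0.005, 0, 0], [0, -0.01, 0, 0], [0, -0.015, 0, 0], [0, -0.0165, 0, 0], [0, -0.0165, 0, 0], [0, 0.0, 0, 0], [0, 0.01, 0, 0], [0, 0.01, -0.1, 0], [0.05, 0.01, -0.2, 0], [0.1, 0.01, -0.25, 0], [0.15, -0.05, -0.25, 0], [0.15, -0.1, -0.25, 0]]]}}

```text
time_s: 7.1
eef_pos: [0.4631, 0.0131, 0.1245]
eef_rot: [0.0, -0.035, 0.999, -0.0]
wrist_force: [0.8, 0.2, -0.6]
opening: 0.005
grasp_force: 0.0
```

Request:
{"op": "drive_tool", "data": {"plan": [[[0, 0, 0, 0], [0, 0, 0, 0]]]}}

```text
time_s: 7.27
eef_pos: [0.4654, 0.0123, 0.1236]
eef_rot: [0.0, -0.033, 0.999, -0.0]
wrist_force: [-0.1, 0.8, -0.6]
opening: -0.001
grasp_force: 0.0
```

```bash
python3 see.py b
```

```text
t 7.2667 rack -0.1074 -0.0397 z 0.1236 toolyaw 0.0651 F -0.02 0.81 -0.64
top [271 182] [289 203] min [24.9 -5.2] max [69.2 31.6]
```

View pics/b_wrist.png

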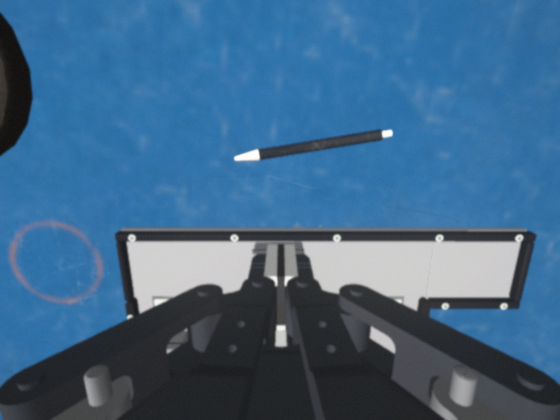

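The carrier is hidden behind the fingers here. Moving over the bays makes it visible in front of them.

Request:
{"op": "drive_tool", "data": {"plan": [[[0, 0.05, -0.1, 0], [-0.1, 0.15, -0.12, 0], [-0.2, 0.15, -0.12, 0], [-0.25, 0.15, -0.12, 0], [-0.25, 0.15, -0.12, 0], [-0.25, 0.15, -0.12, 0]]]}}

```text
time_s: 7.87
eef_pos: [0.5614, 0.0805, 0.1701]
eef_rot: [-0.001, -0.034, 0.999, 0.0]
wrist_force: [-0.3, 0.3, -0.5]
opening: -0.003
grasp_force: 0.0
```

```bash
python3 see.py c
```

```text
t 7.8667 rack -0.0071 0.0222 z 0.1701 toolyaw 0.0689 F -0.24 0.36 -0.54
wrist [252 233] [290 256] min [24.  -4.8] max [48.  32.2]
wrist [188 133] [232 185] min [-68.9 -59.5] max [-22.4 -21.2]
top [300 222] [313 243] min [-64.2 -51.9] max [-20.8 -23.1]
```

View pics/c_wrist.png

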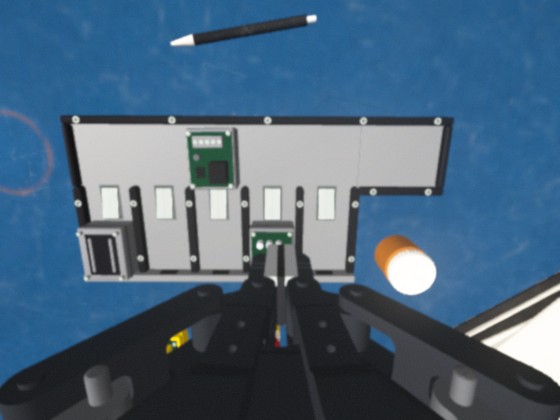

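```bash
python3 - <<'E'
from h import *
c,X,Y=rk();o=ctrl.get_obs();p=cv2.imread("pics/c_wrist.png")[:,:,::-1].copy();C=cam("wrist",o)
h=cv2.cvtColor(p,cv2.COLOR_RGB2HSV);V=p.max(-1)
def rf(uv,z):w=ray(C,uv,z)[:,:2]-c;return np.c_[w@X,w@Y]*1000
print("catch med colours",p[204,218],"floor",p[160,150])
m=((h[...,2]>np.int32(p[160,150].max())+10)&(h[...,1]<60)).astype(np.uint8);m[:185]=0;m[224:]=0
n,l,s,ce=cv2.connectedComponentsWithStats(m)
for i in range(1,n):
    if s[i,4]>150:print("catch",s[i],rf(ce[i],.011)[0].round(1))
# dividers: dark runs along rack x=+20, z .018
for x in (.005,.02,.03):
    ys=np.arange(-.2,.13,.0005);W=np.c_[c+x*X+ys[:,None]*Y,np.full(len(ys),.018)];uv=proj(C,W).astype(np.float32)
    g=cv2.remap(p,uv[:,:1],uv[:,1:],1)[:,0].max(-1)<95;e=np.flatnonzero(np.diff(g.astype(int)));print(x,(ys[e]*1000).round(1).tolist())
# block top edges across y at x=-.05 z .036
ys=np.arange(-.08,-.005,.001);W=np.c_[c-.0715*X+ys[:,None]*Y,np.full(len(ys),.036)];uv=proj(C,W).astype(np.float32)
print(list(zip((ys*1000).round().astype(int).tolist(),cv2.remap(p,uv[:,:1],uv[:,1:],1)[:,0].max(-1).tolist())))
E
```

```text
catch med colours [233 236 231] floor [204 203 202]
catch [102 188  16  30 460] [-1.000e-01 -1.546e+02]
catch [156 189  16  29 426] [  0.3 -98.4]
catch [265 189  15  30 449] [ 0.3 13.5]
catch [319 189  15  30 448] [ 0.2 69.3]
catch [211 190  15  29 432] [  0.9 -42.4]
0.005 [-185.5, -173.0, -129.5, -119.0, -73.5, -64.5, -18.0, -10.5, 37.5, 44.5, 91.5, 100.5]
0.02 [-186.0, -119.0, -73.5, -65.0, -18.0, -10.5, -6.5, 33.0, 37.5, 44.5, 92.0, 100.5]
0.03 [-142.0, -119.0, -73.5, -65.0, -18.0, -11.0, -3.0, 27.0, 37.0, 44.5, 91.5, 100.5]
[(-80, 203), (-79, 205), (-78, 202), (-77, 203), (-76, 204), (-75, 204), (-74, 202), (-73, 203), (-72, 201), (-71, 202), (-70, 203), (-69, 202), (-68, 203), (-67, 203), (-66, 202), (-65, 202), (-64, 203), (-63, 210), (-62, 225), (-61, 226), (-60, 207), (-59, 170), (-58, 137), (-57, 123), (-56, 121), (-55, 121), (-54, 118), (-53, 120), (-52, 120), (-51, 119), (-50, 117), (-49, 112), (-48, 105), (-47, 104), (-46, 105), (-45, 105), (-44, 105), (-43, 105), (-42, 105), (-41, 104), (-40, 103), (-39, 105), (-38, 105), (-37, 105), (-36, 106), (-35, 108), (-34, 107), (-33, 107), (-32, 107), (-31, 106), (-30, 106), (-29, 112), (-28, 138), (-27, 193), (-26, 226), (-25, 227), (-24, 201), (-23, 152), (-22, 123), (-21, 122), (-20, 102), (-19, 80), (-18, 79), (-17, 115), (-16, 166), (-15, 194), (-14, 197), (-13, 198), (-12, 198), (-11, 197), (-10, 196), (-9, 196), (-8, 196), (-7, 195), (-6, 196)]
```

```bash
python3 - <<'E'
from h import *
c,X,Y=rk();o=ctrl.get_obs();p,d=ctrl.camera("wrist");C=cam("wrist",o);h=cv2.cvtColor(p,cv2.COLOR_RGB2HSV)
v,u=np.mgrid[:420,:560];P=pts(C,np.c_[u.ravel(),v.ravel()],d.ravel());w=P[:,:2]-c
x=(w@X*1000).reshape(420,560);y=(w@Y*1000).reshape(420,560);z=P[:,2].reshape(420,560)*1000
for r in (145,160,175):
    print(r,[(i,round(float(y[r,i]),1),round(float(z[r,i]),1),int(p[r,i].max())) for i in list(range(182,194))+list(range(229,243))])
m=((h[...,2]>215)&(h[...,1]<40)).astype(np.uint8);m[:120]=0;m[195:]=0;m[:,:180]=0;m[:,245:]=0
n,l,s,ce=cv2.connectedComponentsWithStats(m)
for i in range(1,n):
    if s[i,4]>4:
        q=ray(C,ce[i],.040)[0,:2]-c;print(ce[i].round(1),s[i,4],(q@X*1000).round(1),(q@Y*1000).round(1),np.median(z[l==i]).round(1))
E
```

```text
145 [(182, -75.5, 8.5, 200), (183, -74.9, 7.2, 199), (184, -73.6, 8.2, 203), (185, -72.7, 8.0, 200), (186, -71.4, 8.8, 198), (187, -62.0, 36.7, 182), (188, -60.5, 38.5, 137), (189, -60.0, 37.3, 98), (190, -59.1, 37.4, 88), (191, -58.4, 36.7, 93), (192, -56.8, 39.1, 127), (193, -53.7, 46.8, 179), (229, -24.1, 37.5, 89), (230, -23.3, 37.0, 87), (231, -22.1, 38.9, 91), (232, -21.5, 36.8, 106), (233, -21.0, 34.5, 125), (234, -20.1, 34.5, 117), (235, -19.2, 34.4, 87), (236, -19.2, 28.0, 71), (237, -19.3, 20.4, 81), (238, -19.3, 13.6, 118), (239, -19.3, 6.6, 166), (240, -18.2, 7.3, 190), (241, -17.2, 7.5, 193), (242, -16.2, 7.8, 195)]
160 [(182, -76.9, 7.8, 199), (183, -75.9, 7.9, 198), (184, -75.2, 6.8, 200), (185, -74.2, 7.0, 199), (186, -73.1, 7.2, 198), (187, -72.3, 6.6, 194), (188, -63.0, 33.8, 181), (189, -61.5, 35.5, 149), (190, -59.6, 38.9, 109), (191, -59.6, 35.9, 89), (192, -57.8, 39.0, 90), (193, -57.6, 36.4, 103), (229, -24.8, 36.9, 87), (230, -23.9, 36.7, 87), (231, -22.8, 37.4, 89), (232, -22.0, 37.3, 95), (233, -21.2, 36.4, 111), (234, -20.5, 34.9, 123), (235, -19.6, 34.8, 1
[... 399 characters left out ...]
1, -60.4, 36.8, 118), (192, -59.3, 37.3, 90), (193, -58.6, 36.7, 87), (229, -25.1, 38.1, 66), (230, -24.1, 38.8, 76), (231, -23.5, 36.8, 86), (232, -22.2, 39.0, 87), (233, -21.5, 38.1, 97), (234, -20.9, 35.8, 114), (235, -20.1, 35.1, 118), (236, -19.3, 33.8, 103), (237, -18.7, 31.6, 82), (238, -18.9, 23.8, 77), (239, -18.9, 16.5, 100), (240, -19.4, 6.0, 143), (241, -18.1, 7.8, 178), (242, -17.2, 7.1, 189)]
[187.9 135.1] 8 -68.9 -59.5 40.2
[227.8 134.8] 6 -69.3 -24.3 40.1
[195.3 143.9] 9 -61.4 -53.5 46.4
[201. 144.] 9 -61.3 -48.5 47.0
[207. 144.] 9 -61.3 -43.1 46.7
[213. 144.] 9 -61.4 -37.8 46.5
[219.1 143.7] 9 -61.7 -32.4 46.8
[192.5 188. ] 6 -21.6 -58.9 40.8
[218.2 193. ] 42 -16.9 -35.5 8.4
```

The block spans y −62.5 to −19.1, so its centre is about −41. Bay 3's catch and dividers centre on −42, and the carrier's x is about −46, so it is at the mouth. I go round to its front.

Request:
{"op": "drive_tool", "data": {"plan": [[[0.1, -0.1, 0, 0], [0.2, -0.15, 0, 0], [0.235, -0.159, 0, 0], [0.235, -0.159, 0.05, 0], [0.235, -0.159, 0.15, 0], [0.235, -0.159, 0.25, 0], [0.235, -0.159, 0.32, 0], [0.235, -0.159, 0.35, 0], [0.235, -0.159, 0.367, 0], [0.235, -0.159, 0.367, 0], [0.235, -0.159, 0.367, 0]]]}}

```text
time_s: 8.93
eef_pos: [0.4715, 0.0092, 0.0252]
eef_rot: [0.0, -0.033, 0.999, -0.0]
wrist_force: [-0.3, 0.1, -0.2]
opening: -0.004
grasp_force: 0.0
```

```bash
python3 -c "
from h import *
tcp()"
```

```text
t 8.9333 rack -0.1015 -0.0432 z 0.0252 toolyaw 0.0666 F -0.34 0.1 -0.23
```

Request:
{"op": "drive_tool", "data": {"plan": [[[-0.01, 0, 0.004, 0], [-0.02, 0, 0.004, 0], [-0.03, 0, 0.004, 0], [-0.0375, 0, 0.004, 0], [-0.045, 0, 0.004, 0], [-0.0525, 0, 0.004, 0], [-0.06, 0, 0.004, 0], [-0.0675, 0, 0.004, 0], [-0.075, 0, 0.004, 0], [-0.0825, 0, 0.004, 0], [-0.09, 0, 0.004, 0], [-0.095, 0, 0.004, 0]]]}}

```text
time_s: 9.93
eef_pos: [0.51, 0.0118, 0.0228]
eef_rot: [0.0, -0.033, 0.999, -0.0]
wrist_force: [-1.9, -0.8, 0.2]
opening: 0.001
grasp_force: 0.7
```

```bash
python3 see.py d
```

```text
t 9.9333 rack -0.0629 -0.043 z 0.0228 toolyaw 0.0668 F -1.91 -0.68 0.2
wrist [274 338] [286 347] min [-30.5 -45.6] max [-25.3 -39.7]
top [271 182] [289 203] min [24.6 -5.2] max [69.2 31.6]
```

Force is about 2 N and the carrier is moving in. I continue gently.

Request:
{"op": "drive_tool", "data": {"plan": [[[-0.0075, 0, 0, 0], [-0.015, 0, 0, 0], [-0.0225, 0, 0, 0], [-0.03, 0, 0, 0], [-0.0375, 0, 0, 0], [-0.045, 0, 0, 0], [-0.0525, 0, 0, 0], [-0.06, 0, 0, 0], [-0.0675, 0, 0, 0], [-0.075, 0, 0, 0], [-0.0825, 0, 0, 0], [-0.09, 0, 0, 0]]]}}

```text
time_s: 11.03
eef_pos: [0.5455, 0.0143, 0.0229]
eef_rot: [0.0, -0.033, 0.999, 0.0]
wrist_force: [-2.1, -0.8, 1.9]
opening: -0.002
grasp_force: 1.4
```

Request:
{"op": "drive_tool", "data": {"plan": [[[-0.0075, 0, 0, 0], [-0.015, 0, 0, 0], [-0.0225, 0, 0, 0], [-0.03, 0, 0, 0], [-0.0375, 0, 0, 0], [-0.045, 0, 0, 0], [-0.0525, 0, 0, 0], [-0.055, 0, 0, 0]]]}}

```text
time_s: 11.7
eef_pos: [0.5678, 0.0157, 0.0229]
eef_rot: [0.0, -0.033, 0.999, -0.0]
wrist_force: [-1.9, -0.2, 0.1]
opening: 0.004
grasp_force: 0.8
```

```bash
python3 see.py e
```

```text
t 11.7 rack -0.005 -0.0428 z 0.0229 toolyaw 0.0669 F -1.95 -0.05 0.06
wrist [274 338] [286 347] min [ 27.5 -45.4] max [ 32.8 -39.5]
wrist [369 328] [392 345] min [21.8  1. ] max [31.5 12.5]
top [271 183] [280 203] min [25.3 12.3] max [69.  31.8]
```

Request:
{"op": "drive_tool", "data": {"plan": [[[-0.005, 0, 0, 0], [-0.01, 0, 0, 0], [-0.015, 0, 0, 0], [-0.02, 0, 0, 0], [-0.0235, 0, 0, 0], [-0.026, 0, 0, 0], [-0.0285, 0, 0, 0], [-0.031, 0, 0, 0]]]}}

```text
time_s: 12.47
eef_pos: [0.5795, 0.0166, 0.0229]
eef_rot: [-0.0, -0.033, 0.999, 0.0]
wrist_force: [-2.3, -0.8, 1.0]
opening: 0.002
grasp_force: 1.1
```

```bash
python3 see.py f
```

```text
t 12.4667 rack 0.0068 -0.0427 z 0.0229 toolyaw 0.0669 F -2.31 -0.65 1.02
wrist [274 338] [286 347] min [ 39.2 -45.3] max [ 44.5 -39.4]
top [271 183] [278 203] min [25.3 16.6] max [69.  32.1]
```

Not against the stop yet. I go on in 0.6 mm rows, a few at a time.

Request:
{"op": "drive_tool", "data": {"plan": [[[-0.0015, 0, 0, 0], [-0.003, 0, 0, 0], [-0.0045, 0, 0, 0], [-0.006, 0, 0, 0]]]}}

```text
time_s: 12.9
eef_pos: [0.582, 0.0167, 0.0229]
eef_rot: [0.0, -0.033, 0.999, 0.0]
wrist_force: [-2.1, -0.3, 1.9]
opening: 0.002
grasp_force: 1.1
```

Request:
{"op": "drive_tool", "data": {"plan": [[[-0.001, 0, 0, 0], [-0.002, 0, 0, 0], [-0.003, 0, 0, 0]]]}}

```text
time_s: 13.15
eef_pos: [0.5831, 0.0168, 0.0229]
eef_rot: [-0.0, -0.033, 0.999, 0.0]
wrist_force: [-1.5, -1.2, 0.3]
opening: -0.001
grasp_force: 1.1
```

Request:
{"op": "drive_tool", "data": {"plan": [[[-0.001, 0, 0, 0], [-0.002, 0, 0, 0], [-0.003, 0, 0, 0]]]}}

```text
time_s: 13.4
eef_pos: [0.5839, 0.0169, 0.0229]
eef_rot: [-0.001, -0.033, 0.999, 0.0]
wrist_force: [-4.6, -0.3, 4.3]
opening: 0.001
grasp_force: 2.7
```

Request:
{"op": "drive_tool", "data": {"plan": [[[-0.001, 0, 0, 0], [-0.002, 0, 0, 0]]]}}

```text
time_s: 13.57
eef_pos: [0.584, 0.0169, 0.0229]
eef_rot: [-0.001, -0.034, 0.999, -0.0]
wrist_force: [-9.6, -1.0, 6.7]
opening: 0.0
grasp_force: 4.4
```

The force rose to about 10 N with no further travel, so the carrier is on the back stop. I back off, rise, and look.

Request:
{"op": "drive_tool", "data": {"plan": [[[0.005, 0, 0, 0], [0.02, 0, 0, 0], [0.04, 0, 0, 0], [0.05, 0, -0.08, 0], [0.05, 0, -0.16, 0], [0.05, 0.05, -0.24, 0], [0.05, 0.15, -0.32, 0], [0, 0.2, -0.36, 0], [-0.05, 0.25, -0.36, 0], [-0.1, 0.25, -0.36, 0], [-0.1, 0.25, -0.36, 0], [-0.1, 0.25, -0.36, 0]]]}}

```text
time_s: 14.57
eef_pos: [0.6182, 0.1196, 0.1665]
eef_rot: [-0.0, -0.034, 0.999, -0.0]
wrist_force: [-0.2, 0.2, -0.9]
opening: 0.001
grasp_force: 0.0
```

```bash
python3 see.py g; python3 - <<'E'
from h import *
c,X,Y=rk();o=ctrl.get_obs();p,d=ctrl.camera("wrist");C=cam("wrist",o)
v,u=np.mgrid[:420,:560];P=pts(C,np.c_[u.ravel(),v.ravel()],d.ravel());w=P[:,:2]-c
x=w@X*1000;y=w@Y*1000;z=P[:,2]*1000
m=(z>32)&(z<60)&(x>0)&(x<90)&(y>-70)&(y<-18);print("block x",np.percentile(x[m],[1,99]).round(1),"y",np.percentile(y[m],[1,99]).round(1),m.sum())
for b in (70,14,-42,-98):
    m=(abs(y-b)<5)&(x>12)&(x<17);print("catch tip height",b,np.median(z[m]).round(1),m.sum())
uv=proj(C,np.r_[c+.03*X-.042*Y,.03])[0].astype(int);print(uv)
a=max(uv[1]-70,0);b=max(uv[0]-90,0);cv2.imwrite("pics/g_crop.png",cv2.resize(p[a:a+140,b:b+180,::-1],None,fx=4,fy=4,interpolation=2))
E
```

```text
t 14.5667 rack 0.052 0.0576 z 0.1665 toolyaw 0.0675 F -0.15 0.22 -0.87
wrist [ 92 296] [131 309] min [ 149.7 -132.3] max [164.8 -92.1]
wrist [151 173] [196 223] min [ 25.2 -59.6] max [ 72.4 -20.7]
wrist [212 172] [254 222] min [24.2 -4.4] max [71.3 33.6]
top [271 184] [283 203] min [24.8  5.9] max [66.8 31.9]
top [302 179] [315 198] min [ 30.  -60.7] max [ 72.8 -33.4]
block x [21.3 76.5] y [-61.8 -19.1] 2761
catch tip height 70 12.7 58
catch tip height 14 12.6 57
catch tip height -42 12.7 49
catch tip height -98 12.9 50
[173 177]
```

View pics/g_crop.png

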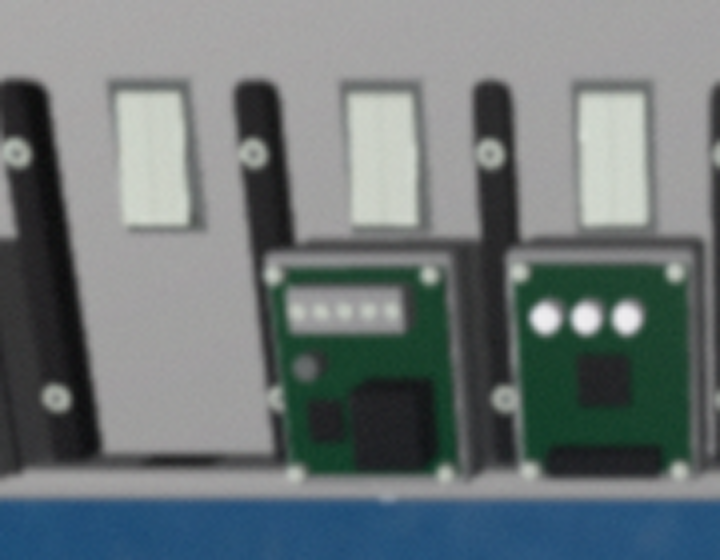

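The carrier (crop 365,365) sits against the back stop beside the parked board (600,365). The catch at (385,160) is up at the same height as the others, 12.7 mm, and the block spans x 21.3–76.5 and is square in the bay.

```bash
python3 -c "
from bench import ctrl
print(ctrl.hand_in())"
```

```text
the job is handed in; nothing more can be done
None
```

The carrier is home against the back stop in the third bay, with the spring catch up behind it. I have handed the job in; no verdict came back.

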